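# Tip the whetstone down and push it to the stop

## Task

The two-coloured whetstone stands on its long edge on the honing board. Push it over with the fingertips so that it lies flat with its orange side up, and only then push it along the board until its end is flush against the dark wooden stop. Do not pick the stone up at any time, leave the scissors, the black pot and the wooden lid where they are, and finish clear of everything.

Things in the scene. Friction and masses are not known exactly. Their poses are not given: they have to be found in the camera images.
- stone: Loose whetstone, 150 x 25 x 60 mm along its own x, y, z, about 0.5 kg; origin at the block's centre. x: its length; +y: out of the ORANGE big face (-y: dark grey face); z: up while it stands. Starts standing on a long edge, x within 0.12 rad of the board's x, its end 35 to 80 mm short of the stop. Pushed on the orange face near the top it tips to the grey side, orange up; then own y is up, it is 25 mm thick.
- board: Fixed honing board, 260 (x) x 150 (y) mm, brown wood faced with black rubber, whose top is 14 mm above the bench. Origin: centre of its underside, on the bench. The stop is a dark wooden strip with brass screws across the +x end: inner face at x = +110 mm, top 10 mm above the rubber. Stone flat against the stop: its centre at x = +35 mm. The standing stone's orange face looks to +y.
- shears: Loose scissors with green handles, 132 x 140 x 8 mm, lying on the bench to the right of the board's near end; origin at the centre of the underside. To be left alone.
- pot: Loose black pot, 76 mm across, 62 mm high, beside the board on its -y side; origin at the centre of the underside. To be left alone.
- lid: Loose turned wooden lid lying open side up, 86 mm across, 26 mm high, beside the board on its +y side; origin at the centre of the underside. To be left alone.
Not all that is in view belongs to the job. Leave any turquoise look-alike of the stone alone.

How it is judged:
By the outcome, as a careful person would: the job done as asked, in the order asked, and still so for the second after the job is handed in, with the robot touching nothing.
It also fails if it takes over 48 s, if anything falls off the work surface, if the arm or the gripper's body presses on something with over 40 N, if the wrist force passes 120 N, or if a joint passes its speed limit or range.

## Robot

A 7-joint arm with a two-finger parallel gripper is mounted at the origin on the work surface; the furniture and walls round the work are solid. World frame = base frame: x ahead of the robot, y to its left, z up, the work surface at z = 0. Lengths are in m, angles in rad, forces in N, time in s.
With the tool pointing down it reaches from about 0.425 to 0.875 m from the base axis. Payload 4.7 kg.
Tool frame: the origin (TCP) lies midway between the tips of the shut fingers; the grasp point (between the pads) lies 19 mm behind it; z points along the fingers, y is the direction in which the jaws open and shut (so a half turn about z gives the same grasp; the last joint's range is limited). The gripper opens to 87 mm and grips with 3 to 60 N. Pads are 19 mm wide; open, the fingers measure 117 mm over their backs; the gripper's body (75 mm by 190 mm) begins 51 mm behind the grasp point.
Start: joints at [-1.156, 0.321, -0.07, 1.45, 0.023, 1.371, -0.057], TCP at [0.254, 0.598, 0.223] pointing down, gripper open.
Joint ranges: [-2.86, 2.86], [-0.3, 2.09], [-1.38, 1.24], [0.06, 2.45], [-1.56, 4.7], [0.09, 2.05], [-2.69, 2.69]. Speed limits (rad/s): [2.57, 2.57, 3.14, 3.14, 3.14, 3.14, 3.14].

## Interface

Orientations are given as a rotation vector (axis times angle).
In Python, from bench import get_state, eyes, job gives the robot as it stands. The module is installed in compiled form; this text tells all that it offers.
- The arm moves only by the shell command python3 -m jog 'ROWS' [FORCE]. ROWS is JSON, a list that holds one entry, the list of rows, each a list of 5 numbers: the opening, from 0 (shut) to 1 (fully open), then the shift along the tool's x, y, z in units of 40 mm (1.0 is 40 mm), then the turn about the tool's z in units of 5 degrees (1.0 is 5 degrees). In form: [[[jaw, dx, dy, dz, turn], ...]]. A call has 1 to 10 rows; each row shifts and turns the commanded pose from where the row before left it, along the tool's axes as they then stand; what a row does not reach is not made up. A row lasts 1/8 s, in which the tool goes at most 62.5 mm and 10.7 degrees, less where a joint would pass 70% of its speed; a pose out of reach is approached as far as the arm can. A call is refused whole if a number of a shift passes 1 or a number of a turn 1, either way. A call with a gripper value outside its range is refused whole. The fingers move at their own pace and stop on an object; FORCE is the grip in N (left out, the last holds). Time passes only in rows, so rows that do not move let the fingers close. It gives the time, the measured TCP pose, the force and the opening at its end, in the units of the state.
- get_state(): the state, without advancing time (a new reading comes with each control period).
- eyes.get_image(name): name is "side" or "top" or "wrist"; returns (picture, depth): 400x640x3 uint8, red, green, blue; 400x640 float32, m along the optical axis (not along the pixel's ray), 0 where there is no reading.
- eyes.camera_params(name): a dict with "camera_matrix" (3x3 intrinsics, pixels), "pose" (4x4, takes a point from camera to world coordinates); the wrist camera has in their place "mount" (4x4, takes a point from camera to tool coordinates, whose origin is the TCP and whose axes are the flange's). Camera axes: x right, y down, z forward; pixel columns grow to the right and rows downward; lengths in m; the calibration is good to about 2 mm. A picture is of the moment at which its call begins: read the wrist's pose just before it. camera_params takes no time and is no camera call.
- job.close_job(): hands the job in, once; it reports no verdict.
The state is a dict: "time": time; "joint_positions": joint angles; "qd": joint speeds; "joint_torque": joint torques, N m; "position": TCP position; "tool_rot": TCP orientation; "ft_force": force on the tool from outside, world axes, zero at the start; "torque": the same for the moment, N m; "grip_width": opening from 0.0 (shut) to 1.0 (fully open).
Only numpy, scipy, OpenCV 4.12 (cv2) and the standard library are available. Lean on these libraries where they do the work, as an engineer would, in place of code of your own. Each camera call takes 0.05 s, during which the arm holds its last target. There are 200 camera calls.

## Working session

There is one attempt and no reset: what is moved stays moved. The work goes in short steps, Python scripts to look and compute and a shell command to move; the robot and the scene stay as the last step left them, time stands still between calls to the robot, and variables do not carry over. Pictures are saved under pics/ and viewed, about 8 in all and at most 12, crops included, and the job is handed in when it is done.

```bash
mkdir -p pics
cat > h.py <<'E'
import numpy as np,cv2
from bench import get_state,eyes,job
def shot(n,f):
    im,d=eyes.get_image(n); cv2.imwrite('pics/'+f+'.png',cv2.cvtColor(im,cv2.COLOR_RGB2BGR)); np.save('pics/'+f+'.npy',d); return im,d
def world(n,f,u,v,r=1):
    d=np.load('pics/'+f+'.npy'); p=eyes.camera_params(n); K=np.array(p['camera_matrix']); w=d[v-r:v+r+1,u-r:u+r+1]; z=np.median(w[w>0])
    return (np.array(p['pose'])@np.r_[z*np.linalg.inv(K)@[u,v,1],1])[:3].round(4)
E
python3 - <<'E'
from h import *
shot('top','t1');shot('side','s1')
s=get_state();print(s)
for n in('top','side'):print(np.round(eyes.camera_params(n)['pose'],3).tolist())
E
```

```text
{'time': 0.1, 'joint_positions': array([-1.15588304,  0.32178819, -0.07007219,  1.45152088,  0.02260829,
        1.37076728, -0.05691515]), 'qd': array([ 7.68883932e-05, -1.75956909e-03,  9.67514892e-04, -4.27807206e-03,
       -2.93206692e-04, -2.44875104e-03, -1.16225425e-03]), 'joint_torque': array([-2.77856598e-04, -4.92570126e+01, -4.05770782e-01, -3.13399744e+01,
       -6.40426227e-02,  3.95948708e-02,  9.67879873e-05]), 'position': array([0.25347905, 0.59802815, 0.22156136]), 'tool_rot': array([-6.25339808e-01, -3.07848222e+00,  2.63924563e-03]), 'ft_force': array([-0.85898168,  1.10642547,  0.60273871]), 'torque': array([ 0.00858912,  0.01672349, -0.00899463]), 'grip_width': 1.0045432342559406}
[[0.006, -0.999, 0.045, 0.456], [-1.0, -0.005, 0.023, -0.052], [-0.023, -0.045, -0.999, 1.084], [0.0, 0.0, 0.0, 1.0]]
[[1.0, 0.001, -0.026, 0.548], [0.02, -0.657, 0.754, -0.815], [-0.017, -0.754, -0.657, 0.736], [0.0, 0.0, 0.0, 1.0]]
```

View pics/t1.png

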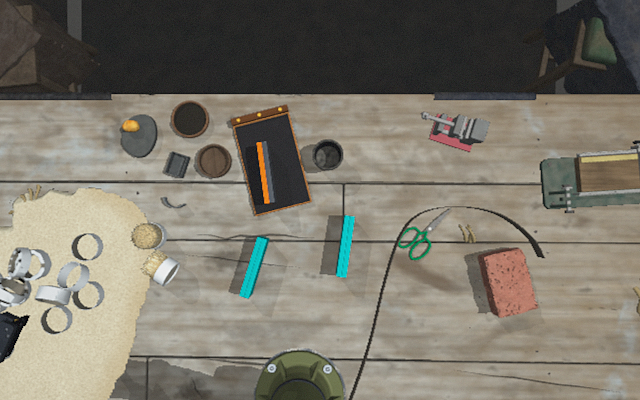

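View pics/s1.png

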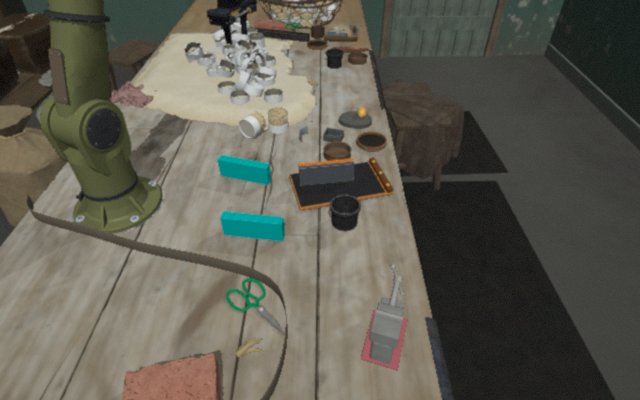

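Top view: candidates are the orange/grey stone on the board at (264,172) and turquoise look-alikes at (253,267) and (345,246). I choose (264,172). The stop is at the far end (260,117), the pot at (327,155), the lid at (212,160) and the scissors at (420,238).

Run:
```python
from h import *
im=cv2.imread('pics/t1.png')[95:225,190:350]
cv2.imwrite('pics/c1.png',cv2.resize(im,None,fx=4.5,fy=4.5,interpolation=cv2.INTER_CUBIC))
```

```text
(no output)
```

View pics/c1.png

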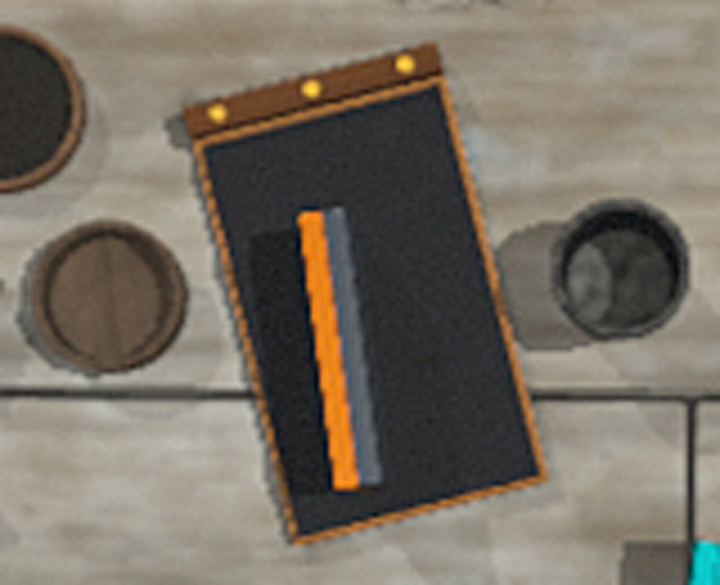

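The crop confirms it: orange on the +y (left) half, grey on the right. Stone top corners are at crop (299,212), (345,208), (382,483), (334,490). Rubber corners are at (294,543), (546,477), (442,84), (203,147).

```bash
cat >> h.py <<'E'
def onplane(n,u,v,z):
    p=eyes.camera_params(n);K=np.array(p['camera_matrix']);P=np.array(p['pose']);r=P[:3,:3]@np.linalg.inv(K)@[u,v,1];o=P[:3,3]
    return (o+r*(z-o[2])/r[2])
cp=lambda x,y,z:onplane('top',190+(x+.5)/4.5-.5,95+(y+.5)/4.5-.5,z)[:2]
E
python3 - <<'E'
from h import *
b=[cp(x,y,.014) for x,y in((294,543),(546,477),(442,84),(203,147))]
s=[cp(x,y,.074) for x,y in((299,212),(345,208),(382,483),(334,490))]
print('board',np.round(b,4).tolist());print('stone',np.round(s,4).tolist(),np.mean(s,0))
near=(b[0]+b[1])/2; far=(b[2]+b[3])/2; d=far-near; print('len',np.linalg.norm(d),'yaw',np.degrees(np.arctan2(d[1],d[0])))
e=b[0]-b[1];print('w',np.linalg.norm(e),np.degrees(np.arctan2(-e[0],e[1])))
e=b[3]-b[2];print('w',np.linalg.norm(e),np.degrees(np.arctan2(-e[0],e[1])))
d2=(s[0]+s[1]-s[2]-s[3])/2;print('stone len',np.linalg.norm(d2),np.degrees(np.arctan2(d2[1],d2[0])))
yaw=np.arctan2(d[1],d[0]);R=np.array([[np.cos(yaw),-np.sin(yaw)],[np.sin(yaw),np.cos(yaw)]])
c=near+R@[.13,0];print('boardc',c,'stone in board',(np.array(s)-c)@R,(np.mean(s,0)-c)@R)
for nm,x,y,z in(('lid',108,297,.026),('pot',624,268,.062)):
  p=cp(x,y,z);print(nm,p,R.T@(p-c))
print(world('top','t1',264,160),world('top','t1',290,165))
from scipy.spatial.transform import Rotation as Ro
print(Ro.from_rotvec(get_state()['tool_rot']).as_matrix().round(3))
E
```

```text
board [[0.451, 0.1157], [0.4892, -0.027], [0.7139, 0.0338], [0.6774, 0.1707]]
stone [[0.6296, 0.1057], [0.6319, 0.0809], [0.4836, 0.0594], [0.4798, 0.0851]] [0.55622715 0.08277116]
len 0.23285724932000862 yaw 14.412723424185344
w 0.14773317084688142 14.979747667454754
w 0.1416716251395999 14.934884054021822
stone len 0.1505291694814278 8.0292930441633
boardc [0.59601417 0.07669069] stone in board [[ 0.03979568  0.01974044]
 [ 0.03575746 -0.00489192]
 [-0.11313971  0.01121458]
 [-0.11049896  0.03710607]] [-0.03702138  0.01579229]
lid [0.5893266  0.22097375] [0.02943567 0.14140674]
pot [ 0.60144309 -0.06983522] [-0.03121296 -0.14326573]
[0.5851 0.0858 0.0744] [0.5802 0.0272 0.0131]
[[-0.921  0.39  -0.001]
 [ 0.39   0.921 -0.002]
 [-0.    -0.002 -1.   ]]
```

```bash
python3 -m jog '[[[1,0,0,0,1],[1,0,0,0,1],[1,0,0,0,1],[1,0,0,0,1],[1,0,0,0,1],[1,0,0,0,1],[1,0,0,0,1],[1,0,0,0,1],[1,0,0,0,1],[1,0,0,0,1]]]'; python3 -m jog '[[[1,0,0,0,0.9],[1,0,0,0,0.9],[1,-0.97,0.44,0,0],[1,-0.97,0.44,0,0],[1,-0.97,0.44,0,0],[1,-0.97,0.44,0,0],[1,-0.97,0.44,0,0],[1,-0.97,0.44,0,0],[1,-0.97,0.44,0,0],[1,-0.97,0.44,0,0]]]'; python3 -m jog '[[[1,-0.97,0.44,0,0],[1,-0.97,0.44,0,0],[1,-0.97,0.44,0,0],[1,-0.97,0.44,0,0],[1,-0.97,0.44,0,0],[1,0,0,0,0]]]'
cat >> h.py <<'E'
from scipy.spatial.transform import Rotation as Ro
def go(tx,ty,tz):
    s=get_state();M=Ro.from_rotvec(s['tool_rot']).as_matrix();print('t',s['time'],'pos',s['position'].round(4),'ydeg',np.degrees(np.arctan2(M[1,1],M[0,1])).round(2),'units',(M.T@(np.array([tx,ty,tz])-s['position'])/.04).round(3))
E
python3 - <<'E'
from h import *
go(.5497,.1276,.066)
shot('wrist','w1')
E
```

```text
time: 1.35
position: [0.2535, 0.5982, 0.2219]
tool_rot: [1.871, 2.523, -0.002]
ft_force: [-0.5, -1.1, -1.2]
grip_width: 1.001
time: 2.6
position: [0.4368, 0.3094, 0.2222]
tool_rot: [-2.06, -2.372, 0.001]
ft_force: [0.3, 0.6, -0.4]
grip_width: 0.999
time: 3.35
position: [0.552, 0.1263, 0.2223]
tool_rot: [2.068, 2.363, -0.002]
ft_force: [0.3, 0.6, -0.6]
grip_width: 1.001
t 3.35 pos [0.552  0.1263 0.2223] ydeg 7.62 units [ 0.048 -0.054  3.907]
```

View pics/w1.png

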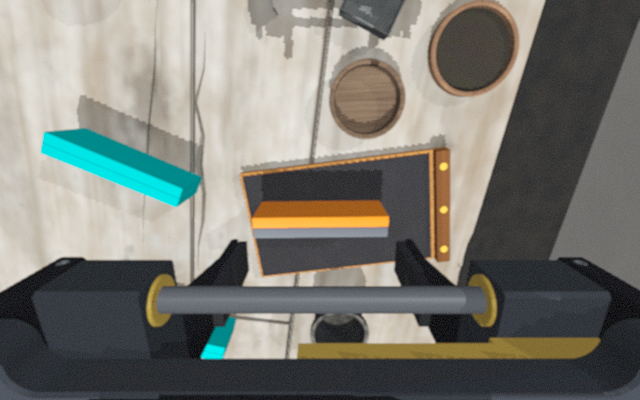

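The wrist view shows the stone top (orange/grey band at about (320,222)) parallel to the jaw axis, with the lid at (367,97) and the pot at (340,328) well clear. I'll check its position and descend at the standoff.

```bash
python3 - <<'E'
from h import *
p=eyes.camera_params('wrist');K=np.array(p['camera_matrix']);s=get_state()
T=np.eye(4);T[:3,:3]=Ro.from_rotvec(s['tool_rot']).as_matrix();T[:3,3]=s['position'];T=T@np.array(p['mount'])
for u,v in((254,228),(388,226),(388,236),(320,227),(320,237)):
    r=T[:3,:3]@np.linalg.inv(K)@[u,v,1];o=T[:3,3];print((u,v),(o+r*(.074-o[2])/r[2]).round(4))
E
python3 -m jog '[[[1,0,0,0.8,0],[1,0,0,0.8,0],[1,0,0,0.8,0],[1,0,0,0.8,0],[1,0.05,-0.05,0.7,0],[1,0,0,0,0]]]'
```

```text
(254, 228) [0.4835 0.0764 0.074 ]
(388, 226) [0.6286 0.0986 0.074 ]
(388, 236) [0.631 0.087 0.074]
(320, 227) [0.555  0.0874 0.074 ]
(320, 237) [0.5566 0.0756 0.074 ]
time: 4.15
position: [0.5456, 0.1339, 0.0642]
tool_rot: [-2.055, -2.372, 0.007]
ft_force: [0.3, -0.5, 1.1]
grip_width: 0.999
```

```bash
python3 -m jog '[[[1,-0.3,0.04,0,0],[1,-0.3,0.04,0,0],[1,-0.08,0,0,0],[1,-0.08,0,0,0],[1,-0.08,0,0,0],[1,0,0,0,0]]]'; python3 -m jog '[[[1,-0.08,0,0,0],[1,-0.08,0,0,0],[1,-0.08,0,0,0]]]';python3 - <<'E'
from h import *
shot('side','s2');i=cv2.imread('pics/s2.png')[130:250,250:410];cv2.imwrite('pics/c2.png',cv2.resize(i,None,fx=4,fy=4,interpolation=2))
go(.5562,.0828,.066)
E
```

```text
time: 4.9
position: [0.5564, 0.0997, 0.0666]
tool_rot: [2.06, 2.371, 0.0]
ft_force: [0.2, 1.7, 0.8]
grip_width: 1.001
time: 5.28
position: [0.5575, 0.0898, 0.0664]
tool_rot: [2.061, 2.371, -0.001]
ft_force: [0.4, 0.1, 0.3]
grip_width: 0.999
t 5.325 pos [0.5576 0.0891 0.0664] ydeg 7.98 units [-0.152 -0.056  0.01 ]
```

View pics/c2.png

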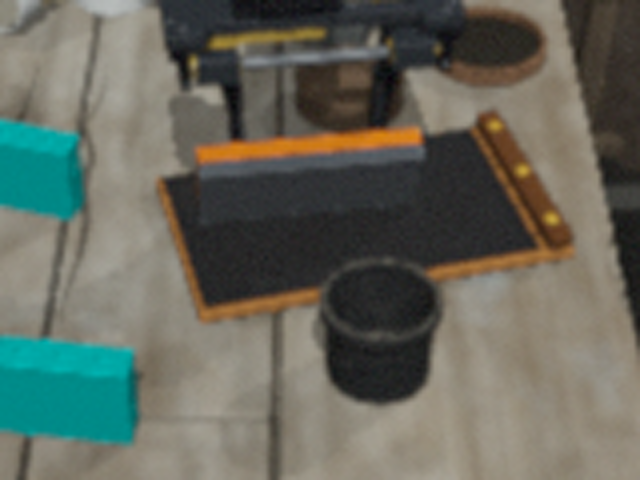

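The side crop shows the stone (top edge from (200,155) to (422,138)) leaning away from the fingers; contact is light. I continue slowly.

```bash
python3 -m jog '[[[1,-0.08,0,0,0],[1,-0.08,0,0,0],[1,-0.08,0,0,0],[1,-0.08,0,0,0],[1,-0.08,0,0,0],[1,0,0,0,0],[1,0,0,0,0]]]'
python3 - <<'E'
from h import *
go(.5562,.0828,.066)
shot('side','s3');i=cv2.imread('pics/s3.png')[130:250,250:410];cv2.imwrite('pics/c3.png',cv2.resize(i,None,fx=4,fy=4,interpolation=2))
E
```

```text
time: 6.2
position: [0.5599, 0.0747, 0.0665]
tool_rot: [-2.06, -2.372, -0.0]
ft_force: [0.1, 0.1, -0.6]
grip_width: 1.001
t 6.2 pos [0.5599 0.0747 0.0665] ydeg 8.04 units [ 0.213 -0.063  0.014]
```

View pics/c3.png

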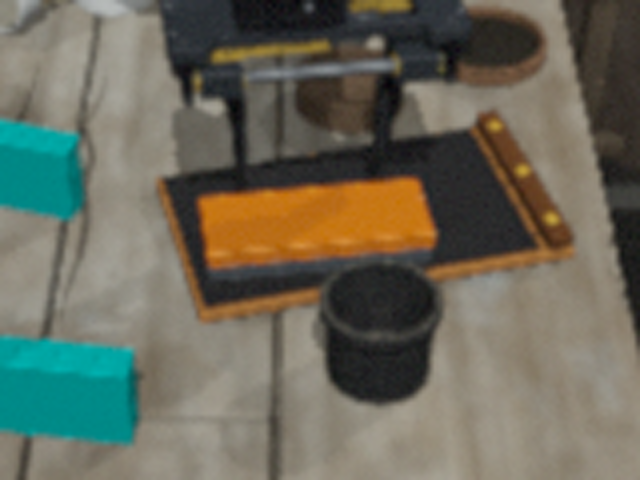

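The stone now lies flat, orange up: crop (200,195)–(436,255). Next I raise, go behind the near end, turn the jaw axis across the board and look.

```bash
python3 -m jog '[[[1,0.3,0,-0.9,0],[1,-0.3,0,-0.9,0],[1,-0.4,-0.96,-0.2,0],[1,-0.4,-0.96,0,0],[0.6,-0.4,-0.96,0,0],[0.3,0,0,0,1],[0.3,0,0,0,1],[0.3,0,0,0,1],[0.3,0,0,0,1],[0.3,0,0,0,1]]]'; python3 -m jog '[[[0.3,0,0,0,1],[0.3,0,0,0,1],[0.3,0,0,0,1],[0.3,0,0,0,1],[0.3,0,0,0,1],[0.3,0,0,0,1],[0.3,0,0,0,1],[0.3,0,0,0,1],[0.3,0,0,0,1],[0.3,0,0,0,1]]]'; python3 -m jog '[[[0.3,0,0,0,1],[0.3,0,0,0,0.7],[0.3,0,0,0,0]]]'
python3 - <<'E'
from h import *
go(.453,.0112,.0235)
shot('wrist','w2');shot('top','t2')
a=cv2.imread('pics/w2.png');b=cv2.resize(cv2.imread('pics/t2.png')[95:225,190:350],None,fx=2,fy=2,interpolation=2)
a[:260,:320]=b if False else a[:260,:320]
cv2.imwrite('pics/c4.png',np.vstack([cv2.resize(a,None,fx=.5,fy=.5),b])) if False else None
L=cv2.resize(a,(512,320));b=cv2.resize(b,(288,234));o=np.zeros((320,800,3),np.uint8);o[:,:512]=L;o[:234,512:]=b;cv2.imwrite('pics/c4.png',o)
E
```

```text
time: 7.5
position: [0.4525, 0.0111, 0.1467]
tool_rot: [-2.527, -1.866, -0.001]
ft_force: [0.5, -0.3, 0.4]
grip_width: 0.403
time: 8.75
position: [0.4525, 0.011, 0.1467]
tool_rot: [-3.079, -0.623, -0.0]
ft_force: [-0.0, 1.1, 0.9]
grip_width: 0.3
time: 9.12
position: [0.4525, 0.011, 0.1466]
tool_rot: [-3.116, -0.399, -0.0]
ft_force: [0.3, -1.7, 1.0]
grip_width: 0.301
t 9.125 pos [0.4525 0.011  0.1466] ydeg -75.42 units [ 1.300e-02 -2.000e-03  3.078e+00]
```

View pics/c4.png

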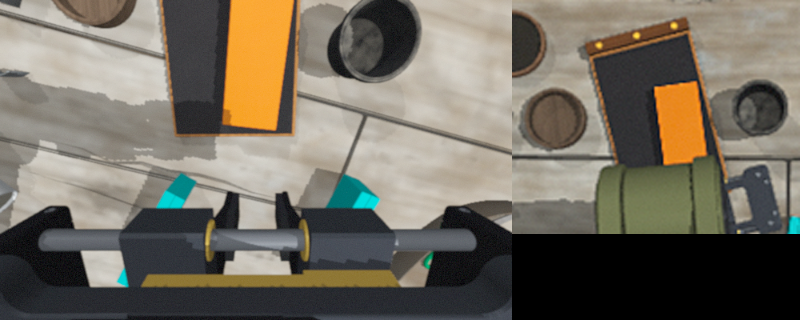

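Wrist half: the stone's near-end corners are at (222,126) and (277,130), board near corners at (177,134) and (295,135). The stone is right of board centre, slightly skewed, orange up.

```bash
cat >> h.py <<'E'
def wp(u,v,z):
    p=eyes.camera_params('wrist');K=np.array(p['camera_matrix']);s=get_state()
    T=np.eye(4);T[:3,:3]=Ro.from_rotvec(s['tool_rot']).as_matrix();T[:3,3]=s['position'];T=T@np.array(p['mount'])
    r=T[:3,:3]@np.linalg.inv(K)@[u,v,1];o=T[:3,3];return o+r*(z-o[2])/r[2]
yw=np.radians(14.7);RB=np.array([[np.cos(yw),-np.sin(yw)],[np.sin(yw),np.cos(yw)]]);CB=np.array([.596,.0767])
bd=lambda p:(RB.T@(np.array(p)[:2]-CB)).round(4)
E
python3 - <<'E'
from h import *
for u,v,z in((222,126,.039),(277,130,.039),(177,134,.014),(295,135,.014),(295,0,.039),(232,0,.039)):
    p=wp(u*1.25,v*1.25,z);print((u,v),p.round(4),'board',bd(p))
print('tcp',bd(get_state()['position']))
for x,y in((655,86),(698,80),(704,160),(663,163)):
    p=cp((x-512)*2.5,y*2.5,.039);print(bd(p))
E
```

```text
(222, 126) [0.4824 0.0586 0.039 ] board [-0.1145  0.0114]
(277, 130) [ 0.4934 -0.0015  0.039 ] board [-0.1191 -0.0496]
(177, 134) [0.4541 0.1123 0.014 ] board [-0.1282  0.0704]
(295, 135) [ 0.4892 -0.0277  0.014 ] board [-0.1298 -0.0738]
(295, 0) [0.6179 0.0163 0.039 ] board [ 0.0059 -0.064 ]
(232, 0) [0.6028 0.0746 0.039 ] board [ 0.006  -0.0038]
tcp [-0.1554 -0.0271]
[ 0.0372 -0.008 ]
[ 0.0303 -0.0682]
[-0.0801 -0.0487]
[-0.0699  0.0074]
```

```bash
python3 -m jog '[[[0.3,0,0,0.8,0],[0.3,0,0,0.8,0],[0.3,0,0,0.8,0],[0.3,0,0,0.5,0],[0.3,0,0,0.16,0],[0.3,0.3,0,0,0],[0.3,0.2,0,0,0],[0.3,0.12,0,0,0],[0.3,0.12,0,0,0],[0.3,0.12,0,0,0]]]'; python3 -m jog '[[[0.3,0.12,0,0,0],[0.3,0.12,0,0,0],[0.3,0.12,0,0,0],[0.3,0.12,0,0,0],[0.3,0.12,0,0,0],[0.3,0.12,0,0,0],[0.3,0.12,0,0,0]]]'
python3 - <<'E'
from h import *
print('tcp',bd(get_state()['position']))
a,d=shot('wrist','w3');shot('side','s4')
o=np.zeros((400,800,3),np.uint8);o[:,:520]=cv2.imread('pics/w3.png')[:,60:580];o[:210,520:]=cv2.resize(cv2.imread('pics/s4.png')[130:250,250:410],(280,210),interpolation=2);cv2.imwrite('pics/c5.png',o)
E
```

```text
time: 10.48
position: [0.4851, 0.019, 0.0241]
tool_rot: [3.116, 0.397, -0.003]
ft_force: [-4.1, -2.1, 2.7]
grip_width: 0.302
time: 11.35
position: [0.5185, 0.0284, 0.0241]
tool_rot: [-3.116, -0.398, 0.0]
ft_force: [-4.1, -0.7, 2.2]
grip_width: 0.299
tcp [-0.0872 -0.0271]
```

View pics/c5.png

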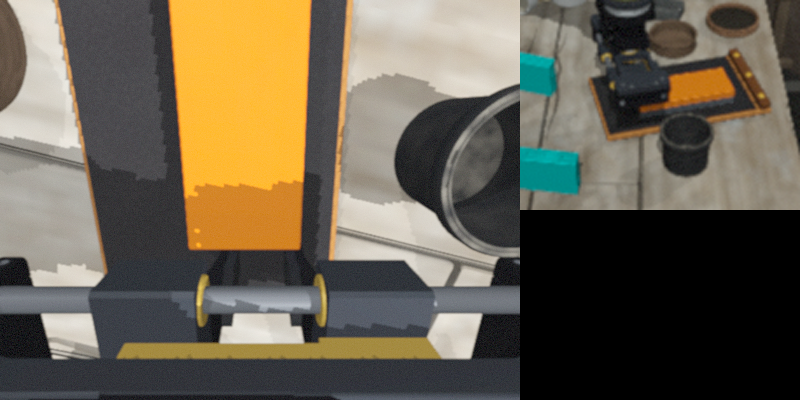

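The near end is now square to the fingers (orange end edge from (188,249) to (302,249)) and the pot is clear. I continue toward the stop, watching force.

```bash
python3 -m jog '[[[0.3,0.12,0,0,0],[0.3,0.12,0,0,0],[0.3,0.12,0,0,0],[0.3,0.12,0,0,0],[0.3,0.12,0,0,0],[0.3,0.1,0,0,0]]]'; python3 -m jog '[[[0.3,0.05,0,0,0],[0.3,0.05,0,0,0]]]'; python3 -m jog '[[[0.3,0.05,0,0,0],[0.3,0.05,0,0,0]]]';python3 -m jog '[[[0.3,0.05,0,0,0],[0.3,0,0,0,0]]]'; python3 -c "
from h import *
print('tcp',bd(get_state()['position']))"
```

```text
time: 12.2
position: [0.5458, 0.0351, 0.0242]
tool_rot: [3.116, 0.398, 0.0]
ft_force: [-3.7, -0.8, 2.4]
grip_width: 0.3
time: 12.45
position: [0.5492, 0.036, 0.0242]
tool_rot: [-3.116, -0.397, 0.001]
ft_force: [-3.2, -1.2, 2.1]
grip_width: 0.301
time: 12.7
position: [0.5518, 0.0366, 0.0241]
tool_rot: [-3.116, -0.397, 0.005]
ft_force: [-10.7, -2.7, 8.4]
grip_width: 0.299
time: 12.95
position: [0.5518, 0.0367, 0.0238]
tool_rot: [-3.116, -0.397, 0.012]
ft_force: [-12.7, -2.4, 8.5]
grip_width: 0.297
tcp [-0.0529 -0.0275]
```

Contact with the stop. I press a little more to seat it, then back off and look.

```bash
python3 -m jog '[[[0.3,0.06,0,0,0],[0.3,0.06,0,0,0],[0.3,0,0,0,0]]]'; python3 -m jog '[[[0.3,-0.1,0,0,0],[0.3,-0.3,0,0,0],[0.3,-0.6,0,0,0],[0.3,-0.6,0,-0.3,0],[0.3,0,0,-0.9,0],[0.3,0,0,-0.9,0],[0.3,0,0,-0.9,0],[0.3,0,0,-0.9,0],[0.3,0,0,-0.9,0],[0.3,0.9,0,0,0]]]'; python3 -m jog '[[[0.3,0.6,0,0,0],[0.3,0,0,0,0],[0.3,0,0,0,0]]]';python3 - <<'E'
from h import *
go(0.5,0,.2)
a,d=shot('wrist','w4')
cv2.imwrite('pics/c6.png',cv2.imread('pics/w4.png'))
E
```

```text
time: 13.32
position: [0.5519, 0.0366, 0.0233]
tool_rot: [-3.116, -0.396, 0.027]
ft_force: [-23.0, -5.0, 19.0]
grip_width: 0.299
time: 14.58
position: [0.5356, 0.0319, 0.2211]
tool_rot: [-3.114, -0.396, -0.018]
ft_force: [0.7, -0.3, 0.4]
grip_width: 0.298
time: 14.95
position: [0.5557, 0.0375, 0.2162]
tool_rot: [3.116, 0.397, 0.001]
ft_force: [0.5, -0.2, -0.2]
grip_width: 0.298
t 14.95 pos [0.5557 0.0375 0.2162] ydeg -75.48 units [-1.584  0.558  0.403]
```

View pics/c6.png

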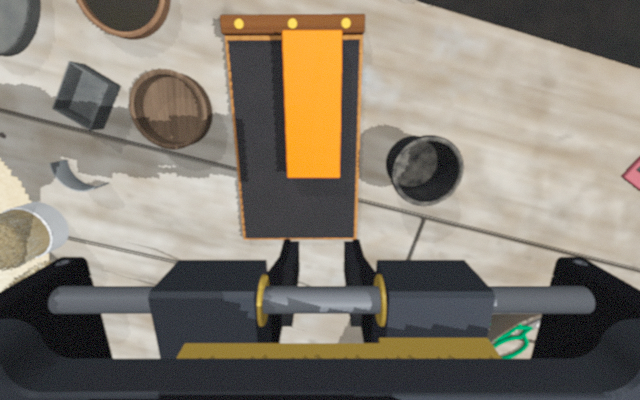

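Run:
```python
from h import *
for u,v,z in((283,31,.039),(341,30,.039),(340,178,.039),(288,179,.039),(229,35,.024),(362,35,.024),(244,237,.014),(355,237,.014)):
    print((u,v),bd(wp(u,v,z)))
i=cv2.imread('pics/w4.png')[10:70,215:375];cv2.imwrite('pics/c7.png',cv2.resize(i,None,fx=5,fy=5,interpolation=2))
```

```text
(283, 31) [0.106  0.0094]
(341, 30) [ 0.1067 -0.048 ]
(340, 178) [-0.0429 -0.0492]
(288, 179) [-0.0438  0.01  ]
(229, 35) [0.1057 0.0672]
(362, 35) [ 0.1052 -0.0707]
(244, 237) [-0.1267  0.073 ]
(355, 237) [-0.1272 -0.0714]
```

View pics/c7.png

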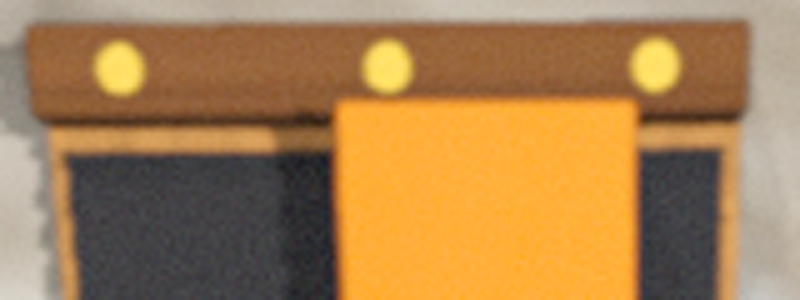

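The close crop shows the stone's end edge parallel to the stop and meeting it. Measured, the end is at board x ≈ 0.106 and the stop face at ≈ 0.105, equal within calibration. The arm is about 180 mm above the stone and touching nothing, so I'm handing in.

```bash
python3 -c "
from bench import job,get_state
print(job.close_job(),get_state()['time'])"
```

```text
the job is handed in; nothing more can be done
the job is handed in; nothing more can be done
```

The job is done and handed in after about 15 s of robot time. I tipped the stone over with the open fingertips on its orange face, and it fell flat with the orange side up. Then I pushed its near end with two fingertips, which squared it up and slid it to the stop. The fingers never gripped or lifted it.

**Last checks:**
- **Stop:** the contact force rose to about 23 N along the board with the stone no longer moving. From the wrist camera, the stone's end is at board x ≈ 106 mm and the stop face at ≈ 105 mm. The nominal value is 110 mm for both, so my board frame is off by about 4 mm, but the two agree to about 1 mm and the edges look parallel.
- **Pot, lid and scissors:** the pot and lid look untouched in the last picture. The scissors were mostly hidden behind the gripper there, but the arm never went near them.
- **Clear of everything:** the gripper ended about 180 mm above the stone, with the force reading near zero.

No check failed.

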